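Shut the bench air slide valve and lock it out

TASK

The air line has to be locked off for maintenance. On the sloping valve desk, slide the valve's sleeve by its grip lug away from the pressure gauge until it is fully against its end stop; then put the narrower of the two lockout saddles astride the bare tube this uncovers, between the sleeve and the collar at the gauge end, so that both its feet stand flat on the sloping deck. Leave the wider saddle standing where it is.

Things in the scene. Friction and masses are not known exactly. Their poses are not given: they have to be found in the camera images.
- desk: Grey sheet-metal desk fixed on the bench, 300 mm wide (y), 166 mm deep, sloping top 22 mm high in front to 131 mm at the back. It stands turned 0.4 to 0.7 rad from square, facing right. Origin: underside; x to its back, y to its gauge end, z up. Round pressure gauge (58 mm) on the back edge at y = 75 mm. Steel guard posts rise at the back corners (y = +-134 mm) to the guard bar.
- guard_bar (a point): Middle of the fixed 14 mm round guard bar that runs along the desk's y (+-110 mm) above the valve, 276 mm above the bench: 165 mm above the tube and 30 mm further forward. It keeps a vertical gripper out: come in along the deck normal from the desk's front, passing under the bar.
- valve: Fixed slide valve. Origin on the sloping deck under its middle; z = deck normal (leans 38 degrees from vertical to the desk front), x = up the slope, y = along the tube to the gauge end. Steel tube, 22 mm, its axis at z = 34 mm, bent into the deck at y = +-100 mm. Brass hex collars (41 mm across, y = +-55 to +-73 mm) are the sleeve's end stops. Deck: x -101 to 76, y +-150 mm.
- sleeve (a joint): Travel of the valve sleeve (m): 0 = open, against the gauge-end collar; 0.040 = shut, against the other collar; it grows along the valve's -y. Friction about 5 N, it stays where left. The sleeve is an aluminium barrel round the tube, 70 mm long, 41 mm across, its middle at valve y = 20 mm minus the travel.
- sleeve_grip (a point): Pinch point of the sleeve's black grip lug (valve's axes): lug 14 mm thick along y, 26 mm wide along x; its top is 8 mm above this point (52 mm above the tube axis) and it stands 34 mm proud of the barrel, near the sleeve's end away from the gauge. Pinch along y.
- lock_gap (a point): Point on the deck under the middle of the 40 mm of bare tube that shows between sleeve and gauge-end collar once the valve is shut (valve y = 35 mm); valve's axes. The saddle's underside centre goes here, its z along this z, its y along this y (either way round).
- saddle_narrow: Loose steel lockout saddle, 160 g: upside-down U with a lug on top, standing on the bench left or right of the desk. 34 mm wide in y (tube direction), 50 mm in x (78 at the turned-out feet), 86.5 mm tall. Slot 28 mm wide (mouth 35), 46.5 mm high. Crown top at 56.5 mm; lug above it 14 mm thick in y, 34 mm in x, with a padlock hole. Origin: underside centre, z up.
- saddle_narrow_lug (a point): Pinch point on the lug of the narrow saddle, 78.5 mm above its underside (8 mm below the lug's top, 22 mm above the crown); pinch along the saddle's y.
- saddle_wide: Bystander: larger lockout saddle of the same form for a bigger valve, 58 mm wide in y, 94 mm over its feet in x, 92.5 mm tall; too wide for the gap. Stands on the other side of the desk. Origin: underside centre, z up.
Not all that is in view belongs to the job. What is shaped like the saddle_narrow but yellow is not meant.

How it is judged:
On the way, in this order (a step that is already met when the one before it is completed fails the run):
1. the sleeve is slid fully to its shut end stop (value of joint sleeve above 0.0375 m and velocity of joint sleeve below 0.01 m/s), for 0.2 s.
2. the narrow saddle stands astride the bare tube, both feet on the deck (z of saddle_narrow in the frame of lock_gap below 0.0035 m and x of saddle_narrow in the frame of lock_gap between -0.006 and 0.006 m and y of saddle_narrow in the frame of lock_gap between -0.006 and 0.006 m and angle between the z axis of saddle_narrow and the z axis of lock_gap, either way round below 0.09 rad and value of joint sleeve above 0.0375 m), for 0.2 s.
At the end, for the whole second after the job is handed in: Sleeve within 2.5 mm of its shut stop; narrow saddle at rest astride the bare tube, centred in the gap within 6 mm each way, feet within 3.5 mm of the deck, square to it within 5 degrees; wide saddle upright, within 30 mm of its start (all of step 2 and linear speed of saddle_narrow below 0.01 m/s and distance of saddle_wide from where it was at the start of the episode below 0.03 m and angle between saddle_wide's own z axis and vertical below 0.1 rad); the robot touches nothing.
It also fails if it takes over 64 s, if anything falls off the work surface, if the arm or the gripper's body presses on something with over 40 N, if the wrist force passes 120 N, or if a joint passes its speed limit or range.

ROBOT

A 6-joint arm with a two-finger parallel gripper is mounted at the origin on a cart in front of the work surface, level with it; the furniture and walls round the work are solid. World frame = base frame: x ahead of the robot, y to its left, z up, the work surface at z = 0. Lengths are in m, angles in rad, forces in N, time in s.
With the tool pointing down it reaches from about 0.3 to 0.775 m from the base axis. Payload 14.6 kg.
Tool frame: the origin (TCP) lies between the finger pads; the fingertips stand 11 mm ahead of it and the grasp point (between the pads) lies 8 mm behind it; x points along the fingers, z is the direction in which the jaws open and shut, and the axes are right-handed (so a half turn about x gives the same grasp; the last joint's range is limited). The gripper opens to 85 mm and grips with 20 to 120 N. Pads are 22 mm wide; open, the fingers measure 114 mm over their backs; the gripper's body (76 mm by 85 mm) begins 54 mm behind the grasp point. The pads swing forward as they close: fully open they stand 13 mm farther back than shut.
Start: joints at [-1.288, 0.3, 1.521, -0, 1.321, -0.067], TCP at [0.188, -0.517, 0.242] pointing down, gripper open.
Joint ranges: [-3.03, 3.03], [-0.79, 2.21], [0.23, 2.52], [-1.04, 4.18], [0, 3.07], [-2.55, 2.55]. Speed limits (rad/s): [2.22, 2.22, 2.57, 3.14, 3.14, 3.14].

INTERFACE

Orientations are given as a unit quaternion [x, y, z, w].
In Python, from bench import robot, vision, sign_off gives the robot as it stands. The module is installed in compiled form; this text tells all that it offers.
- The arm moves only by the tool send_rows, never from a script. Its argument "series" is a list of rows, each a list of 7 numbers: the shift along the tool's x, y, z in units of 0.25 m (1.0 is 0.25 m), then the turn, a rotation vector about the tool's x, y, z in units of 90 degrees (1.0 is 90 degrees), then the opening, from 0 (shut) to 1 (fully open). In form: [[tx, ty, tz, ax, ay, az, gripper], ...]. A call has exactly 10 rows; each row is the pose to reach, as a shift and turn from the pose commanded when the call began, along the tool's axes at that moment; what a row does not reach only later rows make up. A row lasts 1/12 s, in which the tool goes at most 41.7 mm and 7.16 degrees, less where a joint would pass 70% of its speed; a pose out of reach is approached as far as the arm can. A call with a number of a shift or a turn outside -1 to 1 is refused whole. A call with a gripper value outside its range is refused whole. The fingers move at their own pace and stop on an object; "force" is the grip in N (left out, the last holds). Time passes only in rows, so rows that repeat a pose let the fingers close, or fill a call up. It gives the time, the measured TCP pose, the force and the opening at its end, in the units of the state.
- robot.get_obs(): the state, without advancing time (a new reading comes with each control period).
- vision.read_camera(name): name is "side" or "top" or "wrist"; returns a dict with "color" (400x640x3 uint8, red, green, blue), "vfov" (degrees; the focal length in pixels is half the picture's height over the tangent of half this angle, whatever the lens; pixels are square), "cx", "cy" (the principal point, pixels), "origin" and "attitude" of the camera in the world; the wrist camera has in their place "hand_eye" (4x4, takes a point from camera to tool coordinates, whose origin is the TCP and whose axes are the tool frame's). Camera axes: x right, y up, looking along -z (the intrinsics and any distortion apply to the point x, -y, -z); pixel columns grow to the right and rows downward; lengths in m; the calibration is good to about 2 mm. The wrist camera is an equidistant fisheye: a pixel r from the principal point sees the ray r / f radians off the axis. A picture is of the moment at which its call begins: read the wrist's pose just before it. There is no depth.
- sign_off(): hands the job in, once; it reports no verdict.
The state is a dict: "time_s": time; "joint_positions": joint angles; "joint_velocities": joint speeds; "joint_torque": joint torques, N m; "ee_pos": TCP position; "tcp_rot": TCP orientation; "ft_force": force on the tool from outside, world axes, zero at the start; "wrist_torque": the same for the moment, N m; "width": opening from 0.0 (shut) to 1.0 (fully open).
Only numpy, scipy, OpenCV 4.12 (cv2) and the standard library are available. Lean on these libraries where they do the work, as an engineer would, in place of code of your own. Each camera call takes 0.05 s, during which the arm holds its last target. There are 200 camera calls.

## Working session

There is one attempt and no reset: what is moved stays moved. The work goes in short steps, Python scripts to look and compute and a tool call to move; the robot and the scene stay as the last step left them, time stands still between calls to the robot, and variables do not carry over. Pictures are saved under pics/ and viewed, about 8 in all and at most 12, crops included, and the job is handed in when it is done.

Besides the shell and the picture viewer there is one more tool, called after ">>>" as name(argument=value, ...) on one line, values as JSON. send_rows: Moves the arm, as the interface text tells. Shifts and turns lie within -1 to 1; 1 stands for 0.25 m of shift or 90 degrees of turn. Its arguments: {"type":"object","properties":{"series":{"type":"array","items":{"type":"array","items":{"type":"number","minimum":-1,"maximum":1}}},"force":{"type":"number"}},"required":["series"]}

```bash
mkdir -p pics
cat > h.py <<'E'
import numpy as np, cv2
from scipy.spatial.transform import Rotation as R
from bench import robot, vision, sign_off
def snap(n,tag):
    o=robot.get_obs(); c=vision.read_camera(n)
    cv2.imwrite(f'pics/{tag}.png',cv2.cvtColor(c['color'],cv2.COLOR_RGB2BGR))
    d={k:v for k,v in c.items() if k!='color'}; d['o']=o; d['name']=n
    import pickle; pickle.dump((d,c['color']),open(f'pics/{tag}.pkl','wb'))
    return d
E
python3 - <<'E'
from h import *
for n in('top','side','wrist'):
    d=snap(n,n+'0'); print({k:v for k,v in d.items() if k!='o'})
print(d['o'])
E
```

```text
{'vfov': 44.28744186425601, 'cx': 322.36504794428026, 'cy': 204.01711399016673, 'origin': array([ 0.25439323, -0.00700246,  1.62573084]), 'attitude': array([-0.06176172,  0.05457654,  0.70793014, -0.70145692]), 'name': 'top'}
{'vfov': 48.422658797605635, 'cx': 323.0951131874632, 'cy': 197.44106097235016, 'origin': array([0.15766103, 1.01112426, 0.75092722]), 'attitude': array([-0.07827   ,  0.50253003,  0.8487093 , -0.14501687]), 'name': 'side'}
{'vfov': 65.70646984690485, 'cx': 318.26140676241823, 'cy': 194.99182680047434, 'hand_eye': array([[ 1.53402109e-03,  3.26309402e-01, -9.45261774e-01,
        -1.30380744e-01],
       [-2.71177183e-04,  9.45262987e-01,  3.26309381e-01,
         8.40602596e-02],
       [ 9.99998787e-01, -2.44232047e-04,  1.53854102e-03,
        -5.94618027e-05],
       [ 0.00000000e+00,  0.00000000e+00,  0.00000000e+00,
         1.00000000e+00]]), 'name': 'wrist'}
{'time_s': 0.1, 'joint_positions': array([-1.28759689e+00,  3.00446905e-01,  1.52150741e+00,  4.25227175e-06,
        1.32070439e+00, -6.66151312e-02]), 'joint_velocities': array([ 7.82570541e-04, -1.81398789e-03, -1.53882009e-03,  8.92647620e-04,
        1.76513080e-05,  2.03708022e-03]), 'joint_torque': array([ 8.99685438e-04, -5.44373167e+01, -3.62368727e+01, -7.45732632e-05,
        3.04507426e-03,  2.80630269e-05]), 'ee_pos': array([ 0.18843406, -0.51650705,  0.24176575]), 'tcp_rot': array([ 0.40560045,  0.5796723 , -0.40512589,  0.57908662]), 'ft_force': array([0.32006916, 0.25600744, 0.14490522]), 'wrist_torque': array([ 1.75863516e-03, -3.98520728e-02,  2.48129274e-05]), 'width': 0.9991154892557969}
```

View pics/top0.png

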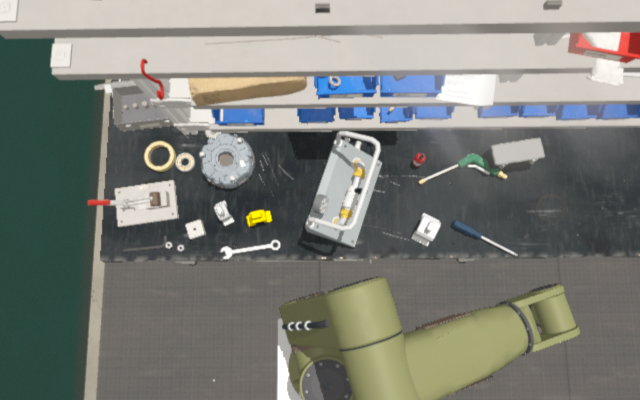

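View pics/side0.png

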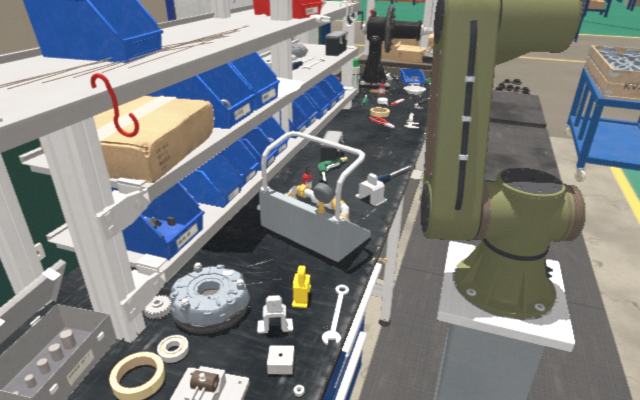

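The top view shows the desk at (345,190). There's a small grey saddle at (224,212), a yellow look-alike at (259,217) and a larger grey saddle at (426,229). I'll confirm which is which with an enlarged crop.

Run:
```python
import cv2,numpy as np
t=cv2.imread('pics/top0.png');s=cv2.imread('pics/side0.png')
a=cv2.resize(t[125:255,295:395],None,fx=4.6,fy=4.6,interpolation=cv2.INTER_CUBIC) #460x598
def c(im,x,y,w,h,W,H): return cv2.resize(im[y:y+h,x:x+w],(W,H),interpolation=cv2.INTER_CUBIC)
b=c(t,205,192,75,44,340,199); d=c(t,400,205,68,40,340,199); e=c(s,245,255,85,50,340,200)
r=np.vstack([b,d,e])
cv2.imwrite('pics/crop1.png',np.hstack([a,r]))
```

```text
(no output)
```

View pics/crop1.png

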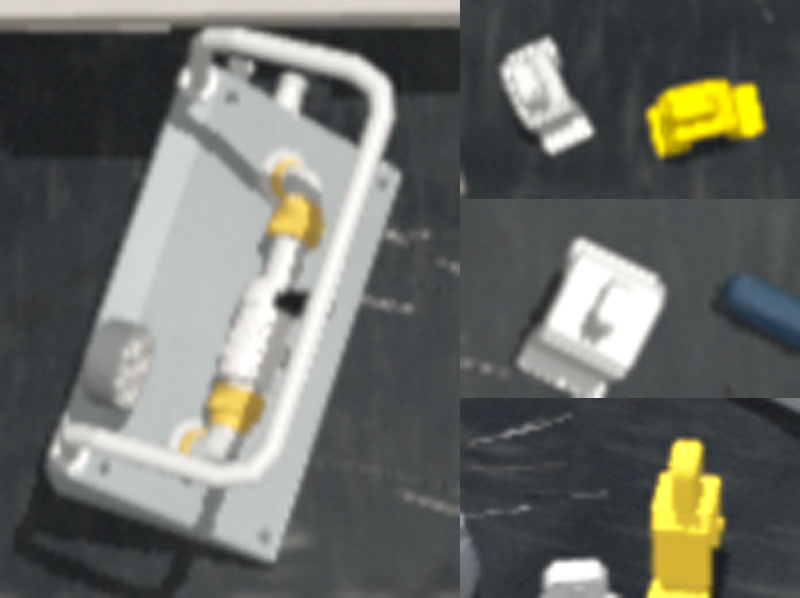

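The grey saddle at (224,212) has the thin body, so it's the narrow one. The one at (426,229) on the other side of the desk is the wide saddle, and the yellow one at (259,217) is the decoy. Gauge end is the end near the robot. Next I'll fit the desk pose.

```bash
cat >> h.py <<'E'
import pickle
from scipy.optimize import least_squares
def load(tag): return pickle.load(open(f'pics/{tag}.pkl','rb'))[0]
def campose(d):
    if d['name']!='wrist': return R.from_quat(d['attitude']),np.array(d['origin'])
    H=d['hand_eye'];T=R.from_quat(d['o']['tcp_rot'])
    return T*R.from_matrix(H[:3,:3]), T.apply(H[:3,3])+d['o']['ee_pos']
def proj(d,P):
    r,o=campose(d);q=r.inv().apply(np.atleast_2d(P)-o)*[1,-1,-1]
    f=200/np.tan(np.radians(d['vfov']/2))
    if d['name']!='wrist': uv=q[:,:2]/q[:,2:]
    else:
        n=np.hypot(q[:,0],q[:,1]);uv=q[:,:2]*(np.arctan2(n,q[:,2])/n)[:,None]
    return uv*f+[d['cx'],d['cy']]
def atz(d,uv,z):
    r,o=campose(d);f=200/np.tan(np.radians(d['vfov']/2))
    p=(np.array(uv,float)-[d['cx'],d['cy']])/f
    if d['name']!='wrist': v=np.array([p[0],p[1],1])
    else:
        t=np.hypot(*p);v=np.array([*(p/t*np.sin(t)),np.cos(t)])
    v=r.apply(v*[1,-1,-1]);return o+v*(z-o[2])/v[2]
A=np.radians(38);NV=R.from_matrix(np.array([[np.cos(A),0,-np.sin(A)],[0,1,0],[np.sin(A),0,np.cos(A)]]))
def valve(p): # p=x,y,yaw of desk -> rotation, origin of the valve
    D=R.from_euler('z',p[2]);return D*NV, D.apply([-.0034,0,.0842])+[p[0],p[1],0]
def vpts(p,Q): r,o=valve(p);return r.apply(Q)+o
E
cat > fit.py <<'E'
from h import *
d=load('top0')
V=[[-.101,.15,0],[-.101,-.15,0],[0,.064,.034],[0,-.064,.034]]
c=np.array([[272,556],[400,176],[236,408],[297,222]])/4.6+[295,125]
s=least_squares(lambda p:(proj(d,vpts(p,V))-c).ravel(),[.4,0,1.1])
print(s.x,s.fun.round(1))
print(proj(load('side0'),vpts(s.x,V)).round(0).tolist())
r,o=valve(s.x)
for n,q in dict(grip_guess=[0,-.008,.078],gap=[0,.035,0]).items(): print(n,vpts(s.x,q))
for n,uv,z in(('nlug',(222.6,211.5),.0865),('wlug',(426+6,229-2),.0925)): print(n,atz(d,uv,z))
E
python3 fit.py
```

```text
[ 0.54733867 -0.06553506  1.23037109] [-0.1  1.1  0.4 -1.   0.1 -1.2 -0.3  1.2]
[[370.0, 231.0], [295.0, 200.0], [336.0, 204.0], [303.0, 191.0]]
grip_guess [ 0.53771052 -0.11667681  0.14566484]
gap [ 0.513212   -0.05705386  0.0842    ]
nlug [0.48944347 0.32449535 0.0865    ]
wlug [ 0.4329242  -0.33506082  0.0925    ]
```

Run:
```python
import cv2
s=cv2.imread('pics/side0.png')
cv2.imwrite('pics/crop2.png',cv2.resize(s[125:265,240:400],None,fx=4.2,fy=4.2,interpolation=cv2.INTER_CUBIC))
```

```text
(no output)
```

View pics/crop2.png

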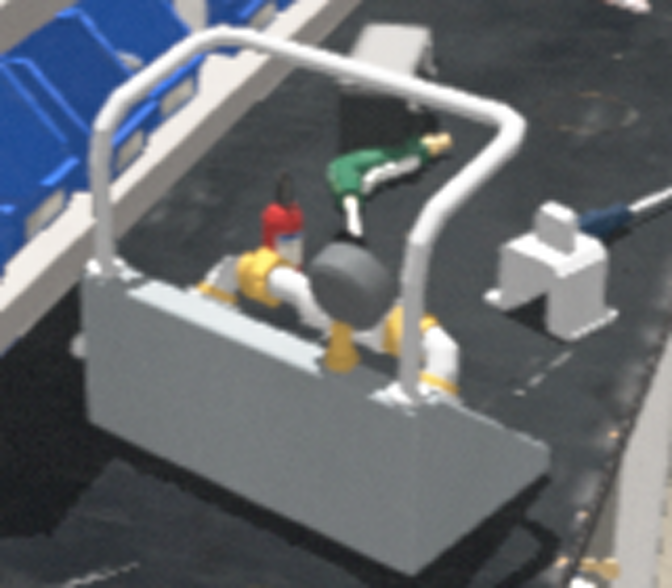

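```bash
cat > fit2.py <<'E'
from h import *
d=load('top0');e=load('side0')
V=[[-.101,.15,0],[-.101,-.15,0],[0,.064,.034],[0,-.064,.034]]
c=np.array([[272,556],[400,176],[236,408],[297,222]])/4.6+[295,125]
W=[[-.101,.15,0],[0,.064,.034],[0,-.064,.034]]
c2=np.array([[548,445],[410,332],[262,275],[412,574],[90,418]])/4.2+[240,125]
def f(p):
    D=R.from_euler('z',p[2]).apply([[.083,.15,0],[.083,-.15,0]])+[p[0],p[1],0]
    return np.r_[(proj(d,vpts(p,V))-c).ravel(),(proj(e,np.r_[vpts(p,W),D])-c2).ravel()]
s=least_squares(f,[.5,0,1.2],loss='soft_l1');print(s.x,f(s.x).round(1));np.save('p.npy',s.x)
p=s.x;r,o=valve(p)
T=R.from_matrix(r.as_matrix()@np.array([[0,-1,0],[0,0,1],[-1,0,0]]).T) # placeholder
# tool x=-n, z=+-valve y
n=r.apply([0,0,1]);vy=r.apply([0,1,0]);ob=robot.get_obs();t0=R.from_quat(ob['tcp_rot'])
print('tool axes now',t0.as_matrix().round(2).tolist(),'n',n,'vy',vy)
for s_ in(1,-1):
    z=s_*vy;x=-n;M=R.from_matrix(np.c_[x,np.cross(z,x),z]);print(s_,(t0.inv()*M).as_rotvec()/(np.pi/2))
print('pinch~',vpts(p,[0,-.008,.078]),'gap',vpts(p,[0,.035,0]))
E
python3 fit2.py
```

```text
[ 0.54573363 -0.0664773   1.23493096] [ 0.4  1.5  0.5 -0.8  0.5 -0.7 -0.   1.6  0.3  0.1 -0.7 -0.4  1.  -0.
 -0.5  1.6 -1.1  1.6]
tool axes now [[-0.0, 0.94, 0.34], [0.0, 0.34, -0.94], [-1.0, 0.0, -0.0]] n [-0.20291359 -0.58126167  0.78801075] vy [-0.94412545  0.32958631  0.        ]
1 [ 1.37291713  0.47238587 -0.223455  ]
-1 [-0.54230275  0.18619881  0.39362596]
pinch~ [ 0.53633878 -0.11766242  0.14566484] gap [ 0.51156865 -0.0581518   0.0842    ]
```

```bash
cat >> h.py <<'E'
def tool(p,lean=0,s=-1):
    r,_=valve(p);l=np.radians(lean)
    x=r.apply([np.sin(l),0,-np.cos(l)]);z=s*r.apply([0,1,0]);return R.from_matrix(np.c_[x,np.cross(z,x),z])
def move(pos,M,grasp=True): # pos = grasp point; prints numbers for the row
    o=robot.get_obs();t=R.from_quat(o['tcp_rot'])
    if grasp: pos=np.array(pos)+M.apply([.008,0,0])
    print('shift',(t.inv().apply(pos-o['ee_pos'])/.25).round(4),'turn',((t.inv()*M).as_rotvec()/(np.pi/2)).round(4),'tcp',pos.round(4),'now',o['ee_pos'].round(4),'t',o['time_s'])
E
python3 - <<'E'
from h import *
p=np.load('p.npy');M=tool(p,10)
g=vpts(p,[0,-.008,.078]);print(g)
move(g+M.apply([-.16,0,0]),M)
E
```

```text
[ 0.53633878 -0.11766242  0.14566484]
shift [-0.0214  1.568  -0.6723] turn [-0.5295  0.2352  0.497 ] tcp [ 0.4991 -0.2243  0.2474] now [ 0.1884 -0.5165  0.2419] t 0.15
```

>>> send_rows(series=[[-0.04,0.08,-0.03,-0.03,0.01,0.02,1],[-0.08,0.16,-0.07,-0.06,0.02,0.05,1],[-0.12,0.24,-0.1,-0.09,0.03,0.08,1],[-0.16,0.32,-0.13,-0.12,0.05,0.11,1],[-0.2,0.4,-0.17,-0.15,0.06,0.13,1],[-0.2,0.48,-0.2,-0.18,0.08,0.16,1],[-0.2,0.56,-0.24,-0.21,0.09,0.19,1],[-0.2,0.64,-0.27,-0.24,0.1,0.22,1],[-0.2,0.72,-0.3,-0.26,0.12,0.24,1],[-0.2,0.8,-0.34,-0.28,0.13,0.26,1]])

```text
time_s: 0.98
ee_pos: [0.3479, -0.3678, 0.292]
tcp_rot: [0.417, 0.615, -0.102, 0.661]
ft_force: [-0.8, 0.3, 0.2]
width: 1.0
```

Run:
```python
from h import *
p=np.load('p.npy');M=tool(p,10)
g=vpts(p,[0,-.008,.078])
move(g+M.apply([-.16,0,0]),M);o=robot.get_obs();print(o['joint_positions'],o['ft_force'])
```

```text
shift [0.5125 0.6778 0.0713] turn [-0.2514  0.1044  0.2332] tcp [ 0.4991 -0.2243  0.2474] now [ 0.3479 -0.3678  0.292 ] t 0.9833
[-1.06303352  0.26733339  1.50196408  0.3888525   1.61255572 -0.32182781] [-0.81554691  0.33461346  0.22575682]
```

>>> send_rows(series=[[0.05,0.08,0.01,-0.03,0.01,0.03,1],[0.1,0.16,0.02,-0.06,0.02,0.06,1],[0.17,0.24,0.03,-0.09,0.04,0.09,1],[0.24,0.32,0.04,-0.13,0.05,0.12,1],[0.31,0.4,0.05,-0.16,0.07,0.15,1],[0.38,0.5,0.06,-0.2,0.08,0.18,1],[0.45,0.6,0.07,-0.23,0.1,0.21,0.7],[0.51,0.68,0.07,-0.25,0.104,0.233,0.6],[0.51,0.68,0.07,-0.25,0.104,0.233,0.6],[0.51,0.68,0.07,-0.25,0.104,0.233,0.6]])

```text
time_s: 1.82
ee_pos: [0.4988, -0.2242, 0.2473]
tcp_rot: [0.392, 0.59, 0.174, 0.685]
ft_force: [0.2, -0.6, 0.7]
width: 0.602
```

Run:
```python
from h import *
p=np.load('p.npy');M=tool(p,10)
g=vpts(p,[0,-.008,.078])
move(g+M.apply([-.16,0,0]),M);o=robot.get_obs();print(o['joint_positions'],o['ft_force'])
d=snap('wrist','w1');im=cv2.imread('pics/w1.png')
for q in proj(d,vpts(p,[[0,.055,.034],[0,-.055,.034],[-.101,.15,0],[-.101,-.15,0],[0,-.008,.086]])): 
    cv2.circle(im,tuple(int(v) for v in q),3,(255,0,255),1);print(q)
cv2.imwrite('pics/w1m.png',cv2.resize(im,(800,500)))
```

```text
shift [-0.0002  0.0002  0.0015] turn [-0.002   0.0001  0.0017] tcp [ 0.4991 -0.2243  0.2474] now [ 0.4988 -0.2242  0.2473] t 1.8167
[-0.78297111  0.44822642  1.49093552  0.73374926  1.62815172 -0.56557932] [ 0.20394945 -0.63532089  0.66570689]
[261.89642722 176.55514519]
[361.73483285 176.06928635]
[200.47270631 250.85533889]
[426.90664344 250.50226587]
[319.00283304 181.62283108]
```

View pics/w1m.png

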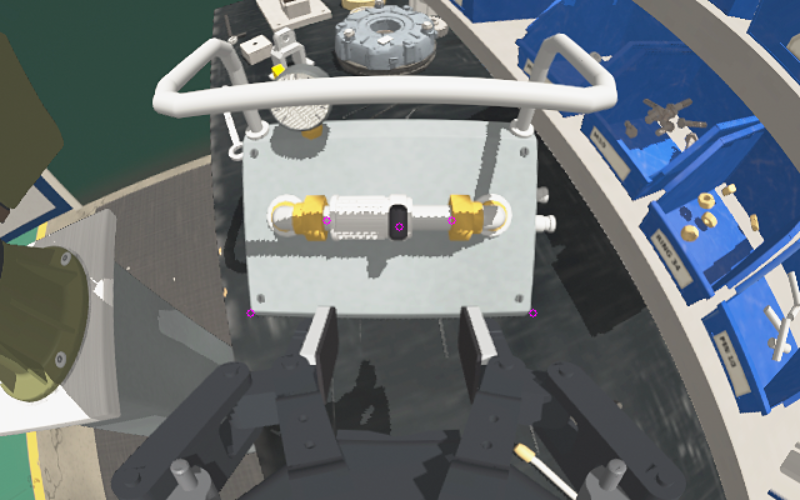

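The overlay agrees with the picture to about 2 px. The lug sits at (398,222) in the view and the collars are on their marks. Before approaching, I'll check the clearance from camera and gripper to the bar.

Run:
```python
from h import *
p=np.load('p.npy');d=load('w1')
# bar in valve frame: from tube axis, 148.5 along n, 78 upslope
for lean in(0,10,18):
  M=tool(p,lean);r,o=valve(p)
  for back in(.16,.1,.05,0):
    g=vpts(p,[0,-.008,.078])+M.apply([-back+.008,0,0])
    out=[]
    for q in([-.130,.084,0],[-.062,.0425,0],[-.15,.0425,0],[-.2,.05,0]):
      v=r.inv().apply(g+M.apply(q)-o);out.append(round(float(np.hypot(v[0]-.078,v[2]-.1825))*1000))
    print(lean,back,out)
# refine with wrist lug
c=np.array([[249,313],[536,315],[329,217],[451,217]])/1.25
V=[[-.101,.15,0],[-.101,-.15,0],[0,.055,.034],[0,-.055,.034]]
s=least_squares(lambda p:(proj(d,vpts(p,V))-c).ravel(),p);print(s.x,p,s.fun.round(1))
B=[[x,y-.008,z] for x in(-.013,.013) for y in(-.007,.007) for z in(.054,.086)]
print((proj(d,vpts(p,B))*1.25).round(0).tolist())
```

```text
0 0.16 [178, 115, 201, 249]
0 0.1 [118, 61, 142, 190]
0 0.05 [68, 36, 94, 140]
0 0 [19, 62, 52, 92]
10 0.16 [193, 135, 219, 266]
10 0.1 [133, 83, 161, 208]
10 0.05 [83, 54, 115, 159]
10 0 [34, 63, 74, 112]
18 0.16 [208, 153, 236, 282]
18 0.1 [148, 101, 179, 224]
18 0.05 [99, 70, 133, 176]
18 0 [52, 67, 92, 130]
[ 0.5467725  -0.06527257  1.22683652] [ 0.54573363 -0.0664773   1.23493096] [ 1.5 -1.4 -2.  -1.7 -0.8  1.5  1.2  1.7]
[[407.0, 238.0], [408.0, 244.0], [390.0, 238.0], [389.0, 244.0], [407.0, 207.0], [408.0, 209.0], [390.0, 207.0], [389.0, 210.0]]
```

Run:
```python
from h import *
p=np.load('p.npy');M=tool(p,10)
move(vpts(p,[.002,-.008,.079]),M)
```

```text
shift [6.413e-01 1.130e-02 5.000e-04] turn [-0.002   0.0011  0.0022] tcp [ 0.5386 -0.1111  0.1423] now [ 0.4985 -0.2249  0.2479] t 1.8667
```

>>> send_rows(series=[[0.1,0,0,0,0,0,0.6],[0.2,0,0,0,0,0,0.6],[0.3,0,0,0,0,0,0.6],[0.38,0,0,0,0,0,0.5],[0.45,0.01,0,0,0,0,0.5],[0.52,0.01,0,0,0,0,0.5],[0.58,0.01,0,0,0,0,0.5],[0.62,0.01,0,0,0,0,0.5],[0.64,0.01,0,0,0,0,0.5],[0.64,0.01,0,0,0,0,0.5]], force=40)

```text
time_s: 2.7
ee_pos: [0.5385, -0.1115, 0.1424]
tcp_rot: [0.392, 0.589, 0.173, 0.685]
ft_force: [0.6, 0.2, -0.7]
width: 0.501
```

>>> send_rows(series=[[0,0,0,0,0,0,0.3],[0,0,0,0,0,0,0.1],[0,0,0,0,0,0,0.0],[0,0,0,0,0,0,0],[0,0,0,0,0,0,0],[0,0,0,0,0,0,0],[0,0,0,0,0,0,0],[0,0,0,0,0,0,0],[0,0,0,0,0,0,0],[0,0,0,0,0,0,0]])

```text
time_s: 3.53
ee_pos: [0.5387, -0.1122, 0.1432]
tcp_rot: [0.392, 0.588, 0.173, 0.686]
ft_force: [-3.4, -5.2, 4.6]
width: 0.157
```

>>> send_rows(series=[[0,0,0.015,0,0,0,0],[0,0,0.035,0,0,0,0],[0,0,0.055,0,0,0,0],[0,0,0.075,0,0,0,0],[0,0,0.095,0,0,0,0],[0,0,0.115,0,0,0,0],[0,0,0.13,0,0,0,0],[0,0,0.145,0,0,0,0],[0,0,0.155,0,0,0,0],[0,0,0.155,0,0,0,0]])

```text
time_s: 4.37
ee_pos: [0.5701, -0.1231, 0.1429]
tcp_rot: [0.392, 0.594, 0.177, 0.68]
ft_force: [-63.5, 1.5, 29.6]
width: 0.151
```

>>> send_rows(series=[[0,0,0.002,0,0,0,0],[0,0,0.004,0,0,0,0],[0,0,0.006,0,0,0,0],[0,0,0.008,0,0,0,0],[0,0,0.01,0,0,0,0],[0,0,0.012,0,0,0,0],[0,0,0.012,0,0,0,0],[0,0,0.012,0,0,0,0],[0,0,0.012,0,0,0,0],[0,0,0.012,0,0,0,0]])

```text
time_s: 5.2
ee_pos: [0.5704, -0.1231, 0.1428]
tcp_rot: [0.392, 0.596, 0.178, 0.678]
ft_force: [-89.8, 3.9, 39.7]
width: 0.152
```

Travel stopped at about 33 mm with 90 N and an upward force, so the outer fingertip is probably on the far collar. I'll back off, look, and regrip higher.

>>> send_rows(series=[[0,0,-0.01,0,0,0,0],[0,0,-0.02,0,0,0,0],[0,0,-0.025,0,0,0,0],[0,0,-0.025,0,0,0,0.3],[0,0,-0.025,0,0,0,0.3],[0,0,-0.025,0,0,0,0.3],[-0.02,0,-0.025,0,0,0,0.3],[-0.04,0,-0.025,0,0,0,0.3],[-0.04,0,-0.025,0,0,0,0.3],[-0.04,0,-0.025,0,0,0,0.3]])

```text
time_s: 6.03
ee_pos: [0.5697, -0.1306, 0.1495]
tcp_rot: [0.392, 0.589, 0.173, 0.686]
ft_force: [-1.1, 0.5, 0.4]
width: 0.299
```

Run:
```python
from h import *
p=np.load('p.npy');d=snap('wrist','w2');o=d['o'];print(o['ee_pos'],o['ft_force'],o['width'])
r,vo=valve(p);print('grasp in valve',r.inv().apply(o['ee_pos']+R.from_quat(o['tcp_rot']).apply([-.008,0,0])-vo))
im=cv2.imread('pics/w2.png');cv2.imwrite('pics/w2c.png',cv2.resize(im[90:330,160:480],None,fx=2.4,fy=2.4,interpolation=cv2.INTER_CUBIC))
```

```text
[ 0.56973638 -0.13058058  0.14950045] [-1.14811302  0.4608177   0.37871605] 0.29855734397020806
grasp in valve [ 5.86461316e-05 -4.37655586e-02  8.96370107e-02]
```

View pics/w2c.png

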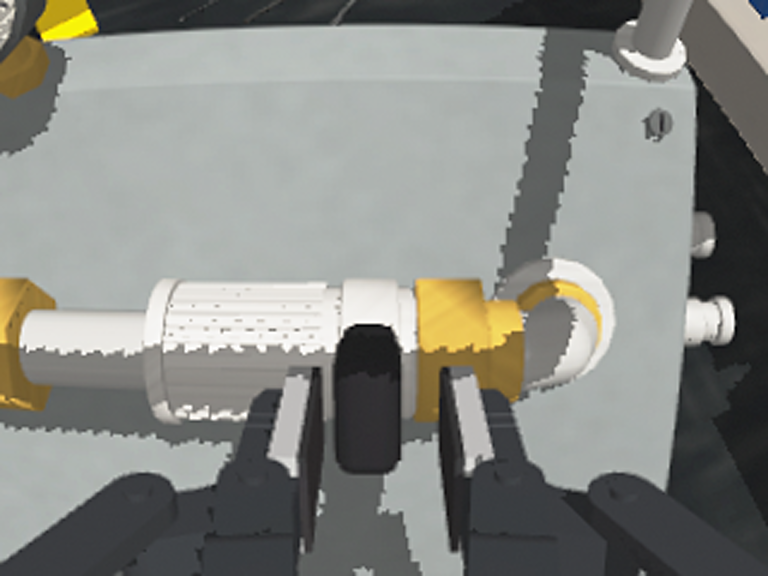

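Run:
```python
from h import *
p=np.load('p.npy');d=load('w2')
f=lambda Q:((proj(d,vpts(p,Q))-[160,90])*2.4).round(0).tolist()
a=np.linspace(0,2*np.pi,73)
for n,y,rad in(('collarG in',.055,.0215),('L40',.015,.0205),('L36',.019,.0205),('R40',-.055,.0205),('R36',-.051,.0205),('lugz86',0,0)):
    q=np.array(f([[rad*np.cos(t),y,.034+rad*np.sin(t)] for t in a if np.sin(t)>-.1]))
    print(n,'u',q[:,0].min(),q[:,0].max(),'v',q[:,1].min(),q[:,1].max())
print('lug top at y=-.044,-.048',f([[x,y,.086] for y in(-.041,-.055,-.037,-.051) for x in(-.013,.013)]))
```

```text
collarG in u 4.0 50.0 v 283.0 431.0
L40 u 145.0 175.0 v 288.0 436.0
L36 u 130.0 162.0 v 288.0 435.0
R40 u 421.0 427.0 v 288.0 440.0
R36 u 407.0 410.0 v 288.0 440.0
lugz86 u 220.0 220.0 v 363.0 363.0
lug top at y=-.044,-.048 [[368.0, 498.0], [367.0, 381.0], [435.0, 497.0], [438.0, 381.0], [349.0, 498.0], [346.0, 381.0], [416.0, 498.0], [417.0, 381.0]]
```

The sleeve's right end (415) is flush with the far collar (416). The ratio of gap to collar spacing matches a travel of 40 mm. Retracting now.

>>> send_rows(series=[[-0.04,0,0,0,0,0,0.3],[-0.1,0,0,0,0,0,0.3],[-0.18,0,0,0,0,0,0.3],[-0.26,0,0,0,0,0,0.3],[-0.34,0,0,0,0,0,0.3],[-0.42,0,0,0,0,0,0.5],[-0.5,0,-0.1,0,0,0,0.5],[-0.56,0,-0.2,0,0,0,0.5],[-0.6,0,-0.25,0,0,0,0.5],[-0.6,0,-0.25,0,0,0,0.5]])

```text
time_s: 6.92
ee_pos: [0.472, -0.2155, 0.2519]
tcp_rot: [0.392, 0.588, 0.172, 0.686]
ft_force: [0.2, -0.3, 0.4]
width: 0.504
```

Run:
```python
from h import *
p=np.load('p.npy');d=snap('wrist','w3');o=d['o'];print(o['ee_pos'],o['tcp_rot'],o['ft_force'],o['joint_positions'])
im=cv2.imread('pics/w3.png');cv2.imwrite('pics/w3c.png',cv2.resize(im[80:290,170:470],None,fx=2.6,fy=2.6,interpolation=cv2.INTER_CUBIC))
V=[[-.101,.15,0],[-.101,-.15,0],[0,.055,.034],[0,-.055,.034],[0,.015,.034],[.076,.15,0],[.076,-.15,0]]
print(((proj(d,vpts(p,V))-[170,80])*2.6).round(0).tolist())
def dn(hy,lean=10):
    hy=np.array([*hy,0])/np.linalg.norm(hy);l=np.radians(lean)
    x=np.array([0,0,-1])*np.cos(l)+hy*np.sin(l);z=np.cross(x,hy);z/=np.linalg.norm(z);return R.from_matrix(np.c_[x,np.cross(z,x),z])
M=dn((.86,.5));print(M.as_matrix().round(2).tolist())
move([.45,.25,.36],M)
```

```text
[ 0.47199424 -0.21551611  0.25190822] [0.39163638 0.58813881 0.17247637 0.68626932] [ 0.24886633 -0.25321418  0.37211767] [-0.80620459  0.38635276  1.56720894  0.72520476  1.62696332 -0.59181372]
[[131.0, 448.0], [712.0, 441.0], [303.0, 254.0], [559.0, 254.0], [397.0, 254.0], [113.0, 93.0], [729.0, 95.0]]
[[0.15, 0.85, 0.5], [0.09, 0.49, -0.86], [-0.98, 0.17, 0.0]]
shift [ 1.007   1.46   -0.7053] turn [ 0.3992 -0.2196 -0.4024] tcp [0.4512 0.2507 0.3521] now [ 0.4731 -0.2151  0.2511] t 6.9667
```

View pics/w3c.png

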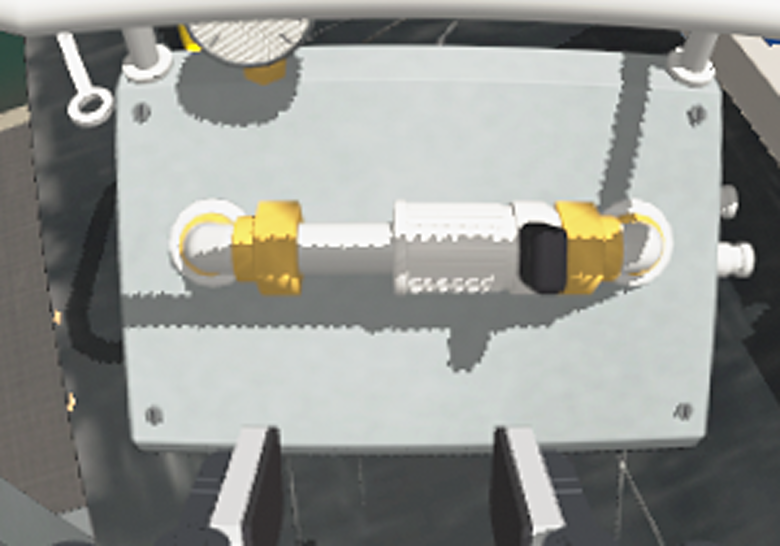

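```bash
cat >> h.py <<'E'
def dn(hy,lean=10):
    hy=np.array([*hy,0])/np.linalg.norm(hy);l=np.radians(lean)
    x=np.array([0,0,-1])*np.cos(l)+hy*np.sin(l);z=np.cross(x,hy);z/=np.linalg.norm(z);return R.from_matrix(np.c_[x,np.cross(z,x),z])
E
python3 - <<'E'
from h import *
M=dn((.86,.5));t=R.from_quat(robot.get_obs()['tcp_rot'])
H=t*R.from_rotvec((t.inv()*M).as_rotvec()*.4)
move([.40,-.14,.42],H,False)
E
```

```text
Traceback (most recent call last):
  File "h.py", line 41, in move
    print('shift',(t.inv().apply(pos-o['ee_pos'])/.25).round(4),'turn',((t.inv()*M).as_rotvec()/(np.pi/2)).round(4),'tcp',pos.round(4),'now',o['ee_pos'].round(4),'t',o['time_s'])
                                                                                                                          ^^^^^^^^^
AttributeError: 'list' object has no attribute 'round'. Did you mean: 'count'?
```

```bash
sed -i "s/    o=robot.get_obs();t=R.from_quat(o\['tcp_rot'\])/    pos=np.array(pos,float);&/" h.py
python3 - <<'E'
from h import *
M=dn((.86,.5));t=R.from_quat(robot.get_obs()['tcp_rot'])
H=t*R.from_rotvec((t.inv()*M).as_rotvec()*.4)
move([.40,-.14,.42],H,False)
E
```

```text
shift [-0.3167  0.6252 -0.3753] turn [ 0.1597 -0.0878 -0.161 ] tcp [ 0.4  -0.14  0.42] now [ 0.4731 -0.2151  0.2511] t 6.9667
```

>>> send_rows(series=[[-0.05,0.06,-0.04,0.01,-0.01,-0.01,0.5],[-0.1,0.12,-0.08,0.03,-0.02,-0.03,0.5],[-0.15,0.2,-0.13,0.05,-0.03,-0.05,0.5],[-0.2,0.28,-0.18,0.07,-0.04,-0.07,0.5],[-0.25,0.36,-0.23,0.09,-0.05,-0.09,0.5],[-0.28,0.44,-0.28,0.11,-0.06,-0.11,0.5],[-0.3,0.52,-0.32,0.13,-0.07,-0.13,0.5],[-0.32,0.58,-0.35,0.15,-0.08,-0.15,0.5],[-0.32,0.62,-0.37,0.16,-0.09,-0.16,0.5],[-0.32,0.62,-0.37,0.16,-0.09,-0.16,0.5]])

```text
time_s: 7.8
ee_pos: [0.4017, -0.1401, 0.4209]
tcp_rot: [0.408, 0.6, -0.017, 0.689]
ft_force: [0.1, 0.2, 0.3]
width: 0.499
```

Run:
```python
from h import *
M=dn((.86,.5));move([.43,.22,.34],M,False);print(robot.get_obs()['joint_positions'])
```

```text
shift [ 0.9745  0.8439 -0.7285] turn [ 0.2404 -0.1291 -0.2429] tcp [0.43 0.22 0.34] now [ 0.4017 -0.1401  0.4209] t 7.8
[-0.72537322 -0.07507969  1.61512364  0.56917796  1.69618815 -0.04346574]
```

>>> send_rows(series=[[0.06,0.06,-0.05,0.02,-0.01,-0.02,0.5],[0.15,0.14,-0.12,0.04,-0.02,-0.04,0.5],[0.25,0.23,-0.2,0.06,-0.03,-0.06,0.5],[0.35,0.32,-0.28,0.09,-0.05,-0.09,0.5],[0.45,0.41,-0.36,0.12,-0.06,-0.12,0.5],[0.55,0.5,-0.44,0.15,-0.08,-0.15,0.5],[0.65,0.59,-0.52,0.18,-0.09,-0.18,0.5],[0.75,0.68,-0.59,0.2,-0.1,-0.2,0.5],[0.85,0.76,-0.66,0.22,-0.12,-0.22,0.5],[0.94,0.82,-0.71,0.24,-0.13,-0.24,0.5]])

```text
time_s: 8.63
ee_pos: [0.4278, 0.2116, 0.3412]
tcp_rot: [0.406, 0.58, -0.297, 0.641]
ft_force: [0.4, -0.1, -0.1]
width: 0.498
```

Run:
```python
from h import *
d=snap('wrist','w4');o=d['o'];print(o['ee_pos'],o['tcp_rot'],o['ft_force'],o['joint_positions'])
print(proj(d,[[.4894,.3245,.0865],[.4894,.3245,.0]]))
cv2.imwrite('pics/w4m.png',cv2.resize(cv2.imread('pics/w4.png'),(800,500)))
```

```text
[0.42783488 0.21160089 0.34115488] [ 0.40554839  0.58040859 -0.29684078  0.64073546] [ 0.41606222 -0.05641037 -0.12787338] [ 0.36759474 -0.01947982  1.66451429  0.03138491  1.32324868  1.40650084]
[[267.66753236 108.51525955]
 [276.79517959 115.11459557]]
```

View pics/w4m.png

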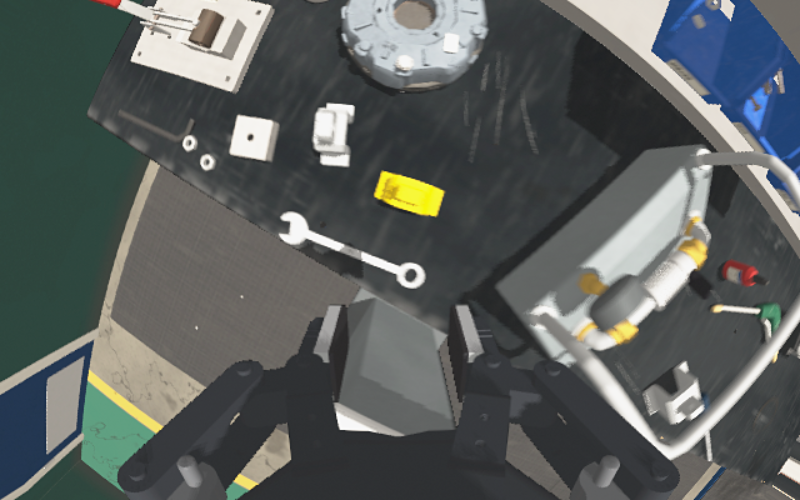

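Run:
```python
from h import *
M=dn((.86,.5));move(np.array([.4894,.3245,.0785])+M.apply([-.09,0,0]),M)
```

```text
shift [ 0.7714  0.2505 -0.2543] turn [-0.0006 -0.0026  0.0029] tcp [0.4771 0.3173 0.1593] now [0.4278 0.2143 0.3385] t 8.6833
```

>>> send_rows(series=[[0.05,0.03,-0.03,0,0,0,0.5],[0.13,0.06,-0.06,0,0,0,0.5],[0.22,0.1,-0.1,0,0,0,0.5],[0.31,0.14,-0.14,0,0,0,0.5],[0.4,0.18,-0.18,0,0,0,0.5],[0.5,0.22,-0.22,0,0,0,0.5],[0.6,0.25,-0.25,0,0,0,0.5],[0.68,0.25,-0.25,0,0,0,0.5],[0.74,0.25,-0.25,0,0,0,0.5],[0.77,0.25,-0.25,0,0,0,0.5]])

```text
time_s: 9.52
ee_pos: [0.4786, 0.3108, 0.1606]
tcp_rot: [0.405, 0.581, -0.298, 0.64]
ft_force: [0.0, -0.4, 0.3]
width: 0.497
```

Run:
```python
from h import *
d=snap('wrist','w5');o=d['o'];print(o['ee_pos'],o['tcp_rot'],o['ft_force'])
print(((proj(d,[[.4894,.3245,.0865],[.4894,.3245,.0]])-[220,100])*3).round(0))
cv2.imwrite('pics/w5c.png',cv2.resize(cv2.imread('pics/w5.png')[100:280,220:420],None,fx=3,fy=3,interpolation=cv2.INTER_CUBIC))
```

```text
[0.4785664  0.31075356 0.16060872] [ 0.40488493  0.58149514 -0.29773609  0.63975371] [ 0.00419444 -0.39428994  0.32170823]
[[271. 322.]
 [279. 270.]]
```

View pics/w5c.png

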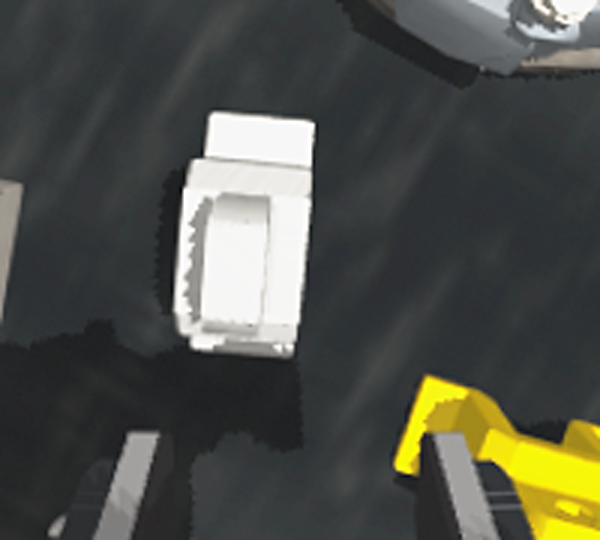

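```bash
cat > sad.py <<'E'
from h import *
d=load('w5')
P=np.array([[.025,.017,.0565],[.025,-.017,.0565],[.039,.017,.005],[.039,-.017,.005],[-.025,.017,.0565],[-.025,-.017,.0565],[0,.007,.0865],[0,-.007,.0865]])
c=np.array([[190,160],[314,166],[209,112],[315,121],[178,330],[299,342],[205,268],[266,268]])/3+[220,100]
g=lambda q:proj(d,R.from_euler('z',q[2]).apply(P)+[q[0],q[1],0])
s=least_squares(lambda q:(g(q)-c).ravel(),[.4894,.3245,np.arctan2(.5,.86)],loss='soft_l1');q=s.x
print(q,((g(q)-c)).round(1).tolist(),np.arctan2(.5,.86));np.save('q.npy',q)
M=dn((np.cos(q[2]),np.sin(q[2])))
move(np.array([q[0],q[1],.0785]),M);
E
python3 sad.py
```

```text
[0.49636998 0.33791834 0.45166585] [[-1.0, -1.3], [0.1, -0.3], [0.1, -0.9], [0.1, -1.4], [-0.6, 3.1], [0.4, 2.3], [0.6, -0.3], [-0.0, 1.2]] 0.5266272714337507
shift [ 0.3753  0.0587 -0.0567] turn [ 0.0465 -0.0108  0.0014] tcp [0.4976 0.3385 0.0706] now [0.4785 0.3106 0.1605] t 9.5667
```

>>> send_rows(series=[[0.02,0.03,-0.03,0.02,0,0,0.5],[0.06,0.058,-0.057,0.046,-0.01,0,0.5],[0.1,0.058,-0.057,0.046,-0.01,0,0.5],[0.15,0.058,-0.057,0.046,-0.01,0,0.5],[0.2,0.058,-0.057,0.046,-0.01,0,0.5],[0.25,0.058,-0.057,0.046,-0.01,0,0.5],[0.3,0.058,-0.057,0.046,-0.01,0,0.5],[0.34,0.058,-0.057,0.046,-0.01,0,0.5],[0.363,0.058,-0.057,0.046,-0.01,0,0.5],[0.363,0.058,-0.057,0.046,-0.01,0,0.5]])

```text
time_s: 10.4
ee_pos: [0.4977, 0.3385, 0.0761]
tcp_rot: [0.427, 0.564, -0.321, 0.63]
ft_force: [-0.4, 0.2, 0.7]
width: 0.502
```

>>> send_rows(series=[[0,0,0,0,0,0,0.4],[0,0,0,0,0,0,0.3],[0,0,0,0,0,0,0.25],[0,0,0,0,0,0,0.2],[0,0,0,0,0,0,0.15],[0,0,0,0,0,0,0.1],[0,0,0,0,0,0,0],[0,0,0,0,0,0,0],[0,0,0,0,0,0,0],[0,0,0,0,0,0,0]], force=60)

```text
time_s: 11.23
ee_pos: [0.4982, 0.339, 0.0784]
tcp_rot: [0.428, 0.564, -0.32, 0.63]
ft_force: [-2.1, -0.7, 5.6]
width: 0.148
```

```bash
cat > rec.py <<'E'
from h import *
o=robot.get_obs();q=np.load('q.npy');t=R.from_quat(o['tcp_rot'])
s=t.inv().apply(np.array([q[0],q[1],0])-o['ee_pos']);print('origin in tool',s);s[2]=0
z=t.as_matrix()[:,2];y=-np.array([z[0],z[1],0]);y/=np.linalg.norm(y)
S=R.from_matrix(np.c_[np.cross(y,[0,0,1]),y,[0,0,1]]);St=t.inv()*S
print('tilt err of tool z',z[2],'saddle z in tool',St.apply([0,0,1]))
np.savez('grip.npz',s=s,q=St.as_quat())
E
python3 rec.py
cat >> h.py <<'E'
def place(p,v,St=None): # tool pose for saddle origin at valve coords v, square
    g=np.load('grip.npz');r,o=valve(p);M=r*R.from_quat(g['q']).inv()
    return r.apply(v)+o-M.apply(g['s']), M
E
python3 - <<'E'
from h import *
p=np.load('p.npy');t=R.from_quat(robot.get_obs()['tcp_rot'])
for l in(.06,.2,.25):
  P,M=place(p,[.0025,.036,l]);move(P,M,False)
E
```

```text
origin in tool [ 0.07676919 -0.01606229  0.00027927]
tilt err of tool z -0.0012122205309161305 saddle z in tool [-0.98401918  0.17805835 -0.00121222]
shift [-0.622  -0.7815  1.6794] turn [-0.443   0.248   0.3995] tcp [ 0.4838 -0.1349  0.1961] now [0.4982 0.339  0.0784] t 11.2333
shift [-1.1    -0.9434  1.922 ] turn [-0.443   0.248   0.3995] tcp [ 0.4554 -0.2162  0.3064] now [0.4982 0.339  0.0784] t 11.2333
shift [-1.2708 -1.0012  2.0087] turn [-0.443   0.248   0.3995] tcp [ 0.4453 -0.2453  0.3458] now [0.4982 0.339  0.0784] t 11.2333
```

>>> send_rows(series=[[-0.04,0,0,0,0,0,0],[-0.1,0,0,0,0,0,0],[-0.2,0,0,0,0,0,0],[-0.3,0,0,0,0,0,0],[-0.4,0,0,0,0,0,0],[-0.52,0,0,0,0,0,0],[-0.64,0,0,0,0,0,0],[-0.76,0,0,0,0,0,0],[-0.88,0,0,0,0,0,0],[-1,0,0,0,0,0,0]])

```text
time_s: 12.07
ee_pos: [0.4575, 0.3188, 0.3257]
tcp_rot: [0.427, 0.564, -0.32, 0.63]
ft_force: [0.7, 0.1, -1.5]
width: 0.148
```

Run:
```python
from h import *
p=np.load('p.npy');t=R.from_quat(robot.get_obs()['tcp_rot'])
P,M=place(p,[.0025,.036,.25]);rv=(t.inv()*M).as_rotvec()
move([.41,.12,.45],t*R.from_rotvec(rv*.15),False)
```

```text
shift [-0.5818 -0.422   0.6319] turn [-0.0665  0.0372  0.06  ] tcp [0.41 0.12 0.45] now [0.4575 0.3188 0.3257] t 12.0667
```

>>> send_rows(series=[[-0.06,-0.03,0.04,0,0,0,0],[-0.14,-0.07,0.1,-0.01,0.01,0.01,0],[-0.22,-0.12,0.18,-0.02,0.01,0.02,0],[-0.3,-0.18,0.27,-0.03,0.02,0.03,0],[-0.38,-0.24,0.36,-0.04,0.02,0.04,0],[-0.46,-0.3,0.45,-0.05,0.03,0.05,0],[-0.53,-0.36,0.54,-0.06,0.03,0.06,0],[-0.58,-0.41,0.61,-0.067,0.037,0.06,0],[-0.58,-0.42,0.63,-0.067,0.037,0.06,0],[-0.58,-0.42,0.63,-0.067,0.037,0.06,0]])

```text
time_s: 12.9
ee_pos: [0.4107, 0.1199, 0.4484]
tcp_rot: [0.43, 0.576, -0.248, 0.649]
ft_force: [-0.1, 0.1, -2.1]
width: 0.147
```

Run:
```python
from h import *
p=np.load('p.npy');t=R.from_quat(robot.get_obs()['tcp_rot'])
P,M=place(p,[.0025,.036,.25]);rv=(t.inv()*M).as_rotvec()
move([.37,-.19,.46],t*R.from_rotvec(rv*.5),False);print(robot.get_obs()['joint_positions'])
```

```text
shift [-0.2936 -0.7499  0.9575] turn [-0.1885  0.1061  0.1698] tcp [ 0.37 -0.19  0.46] now [0.4107 0.1199 0.4484] t 12.9
[ 0.11752452 -0.19002946  1.59062531  0.14765604  1.50545813  1.13560148]
```

>>> send_rows(series=[[-0.02,-0.05,0.06,-0.01,0.01,0.01,0],[-0.05,-0.12,0.15,-0.02,0.01,0.02,0],[-0.08,-0.2,0.26,-0.04,0.02,0.03,0],[-0.11,-0.29,0.37,-0.06,0.03,0.05,0],[-0.15,-0.38,0.49,-0.08,0.05,0.08,0],[-0.19,-0.47,0.61,-0.11,0.06,0.1,0],[-0.22,-0.56,0.72,-0.14,0.08,0.12,0],[-0.25,-0.64,0.82,-0.16,0.09,0.14,0],[-0.28,-0.71,0.91,-0.18,0.1,0.16,0],[-0.29,-0.75,0.96,-0.19,0.106,0.17,0]])

```text
time_s: 13.73
ee_pos: [0.3715, -0.1917, 0.4573]
tcp_rot: [0.421, 0.598, -0.034, 0.682]
ft_force: [0.4, 0.9, -1.3]
width: 0.143
```

Run:
```python
from h import *
p=np.load('p.npy')
P,M=place(p,[.0025,.036,.25]);move(P,M,False);print(robot.get_obs()['joint_positions'])
```

```text
shift [ 0.3621 -0.2134  0.3941] turn [-0.1874  0.1032  0.1689] tcp [ 0.4453 -0.2453  0.3458] now [ 0.3715 -0.1917  0.4573] t 13.7333
[-0.85968178 -0.05685947  1.51454487  0.55831675  1.82810087 -0.07059   ]
```

>>> send_rows(series=[[0.02,-0.03,0.04,-0.02,0.01,0.02,0],[0.05,-0.07,0.09,-0.04,0.02,0.04,0],[0.08,-0.11,0.15,-0.07,0.03,0.06,0],[0.12,-0.15,0.21,-0.09,0.05,0.08,0],[0.17,-0.18,0.27,-0.12,0.06,0.11,0],[0.22,-0.21,0.32,-0.14,0.08,0.13,0],[0.28,-0.213,0.36,-0.16,0.09,0.15,0],[0.33,-0.213,0.39,-0.18,0.1,0.165,0],[0.36,-0.213,0.394,-0.187,0.103,0.169,0],[0.36,-0.213,0.394,-0.187,0.103,0.169,0]])

```text
time_s: 14.57
ee_pos: [0.446, -0.2422, 0.3454]
tcp_rot: [0.393, 0.59, 0.177, 0.683]
ft_force: [-0.1, 0.3, -2.5]
width: 0.154
```

Run:
```python
from h import *
p=np.load('p.npy')
for l in(.25,.12):
  P,M=place(p,[.0025,.036,l]);move(P,M,False)
print(robot.get_obs()['joint_positions'])
```

```text
shift [-0.0105 -0.0072  0.0011] turn [-0.0008 -0.0019  0.0005] tcp [ 0.4453 -0.2453  0.3458] now [ 0.446  -0.2422  0.3454] t 14.5667
shift [ 0.5013 -0.0994  0.0034] turn [-0.0008 -0.0019  0.0005] tcp [ 0.4717 -0.1697  0.2434] now [ 0.446  -0.2422  0.3454] t 14.5667
[-0.87250835  0.31204327  1.44641089  0.72117611  1.82724793 -0.51035294]
```

>>> send_rows(series=[[0.03,-0.01,0,0,0,0,0],[0.08,-0.02,0,0,0,0,0],[0.15,-0.03,0,0,0,0,0],[0.22,-0.04,0,0,0,0,0],[0.29,-0.055,0,0,0,0,0],[0.36,-0.07,0,0,0,0,0],[0.42,-0.08,0,0,0,0,0],[0.47,-0.09,0,0,0,0,0],[0.5,-0.1,0.003,0,-0.002,0,0],[0.5,-0.1,0.003,0,-0.002,0,0]])

```text
time_s: 15.4
ee_pos: [0.4712, -0.1707, 0.2452]
tcp_rot: [0.392, 0.588, 0.176, 0.686]
ft_force: [0.2, -0.4, -1.9]
width: 0.146
```

```bash
cat > look.py <<'E'
from h import *
import sys
p=np.load('p.npy');tag=sys.argv[1];d=snap('wrist',tag);o=d['o'];g=np.load('grip.npz')
t=R.from_quat(o['tcp_rot']);r,vo=valve(p)
S=t*R.from_quat(g['q']);so=o['ee_pos']+t.apply(g['s'])
print('saddle in valve',r.inv().apply(so-vo).round(4),'tilt',((r.inv()*S).as_rotvec()).round(3),o['ft_force'],o['width'])
P=[[x,y,.0565] for x in(-.025,.025) for y in(-.017,.017)]+[[0.017,-.007,.0865],[0.017,.007,.0865],[.039,-.017,.003],[.039,.017,.003]]
V=[[0,.055,.034],[0,.015,.034],[0,-.055,.034]]
im=cv2.imread(f'pics/{tag}.png')
k=lambda q:((q-[200,90])*3).round(0)
im=cv2.resize(im[90:280,200:460],None,fx=3,fy=3,interpolation=cv2.INTER_CUBIC)
for q,c in((k(proj(d,S.apply(P)+so)),(255,0,255)),(k(proj(d,vpts(p,V))),(0,160,0))):
    print(q.tolist())
    for a in q: cv2.circle(im,tuple(int(v) for v in a),3,c,1)
cv2.imwrite(f'pics/{tag}c.png',im)
E
python3 look.py w6
```

```text
saddle in valve [0.0026 0.0359 0.122 ] tilt [-0.004  0.003 -0.   ] [ 0.23543426 -0.40912204 -1.86769608] 0.14599830722330323
[[442.0, 617.0], [270.0, 617.0], [449.0, 371.0], [263.0, 371.0], [401.0, 464.0], [310.0, 464.0], [428.0, 266.0], [284.0, 266.0]]
[[299.0, 360.0], [416.0, 360.0], [615.0, 359.0]]
```

View pics/w6c.png

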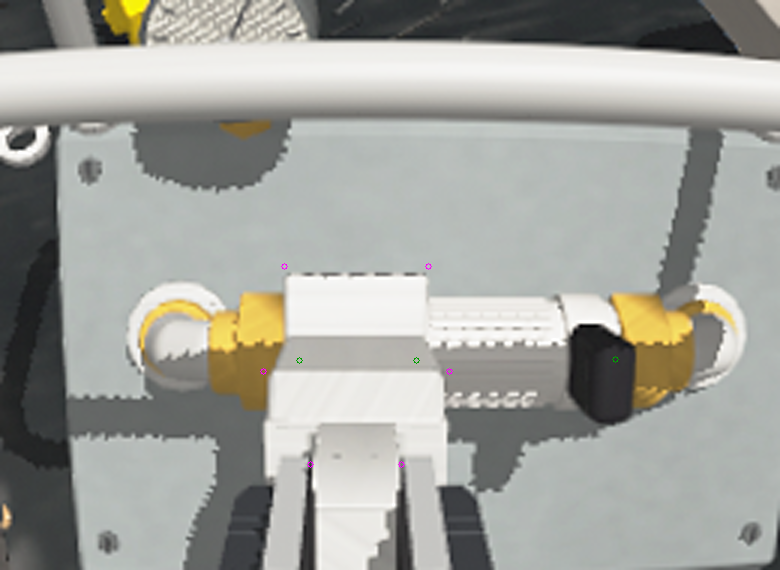

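Saddle in hand matches the prediction to about 2 mm. The tube axis appears at row 350 against 360 predicted, so I'll aim at x = +4 mm and y = 36 mm in the fitted frame and descend in stages.

Run:
```python
from h import *
p=np.load('p.npy')
for l in(.05,.004):
  P,M=place(p,[.004,.036,l]);move(P,M,False)
```

```text
shift [ 0.2883 -0.0465 -0.0014] turn [0.0006 0.0028 0.0018] tcp [ 0.4863 -0.1279  0.1892] now [ 0.4712 -0.1713  0.2459] t 15.45
shift [ 0.4694 -0.0787 -0.002 ] turn [0.0006 0.0028 0.0018] tcp [ 0.4956 -0.1012  0.1529] now [ 0.4712 -0.1713  0.2459] t 15.45
```

>>> send_rows(series=[[0.02,0,0,0,0,0,0],[0.06,-0.006,0,0,0,0,0],[0.1,-0.013,0,0,0,0,0],[0.14,-0.02,0,0,0,0,0],[0.18,-0.027,0,0,0,0,0],[0.22,-0.034,0,0,0,0,0],[0.25,-0.04,0,0,0,0,0],[0.28,-0.045,0,0,0.002,0.001,0],[0.288,-0.046,0,0,0.002,0.001,0],[0.288,-0.046,0,0,0.002,0.001,0]])

```text
time_s: 16.28
ee_pos: [0.4867, -0.1279, 0.1886]
tcp_rot: [0.392, 0.588, 0.177, 0.685]
ft_force: [-0.3, 0.0, -1.4]
width: 0.149
```

```bash
python3 look.py w7 | head -1
python3 - <<'E'
from h import *
p=np.load('p.npy')
for l in(.03,.004,.0):
  P,M=place(p,[.004,.036,l]);move(P,M,False)
E
```

```text
saddle in valve [0.0038 0.0355 0.0494] tilt [-0.001  0.     0.001] [-0.34921613  0.03720341 -1.36865211] 0.1489843260497053
shift [ 0.0786 -0.0135 -0.0024] turn [0.0006 0.0007 0.0005] tcp [ 0.4903 -0.1163  0.1734] now [ 0.4868 -0.1282  0.189 ] t 16.3333
shift [ 0.1809 -0.0319 -0.0024] turn [0.0006 0.0007 0.0005] tcp [ 0.4956 -0.1012  0.1529] now [ 0.4868 -0.1282  0.189 ] t 16.3333
shift [ 0.1967 -0.0348 -0.0024] turn [0.0006 0.0007 0.0005] tcp [ 0.4964 -0.0989  0.1498] now [ 0.4868 -0.1282  0.189 ] t 16.3333
```

View pics/w7c.png

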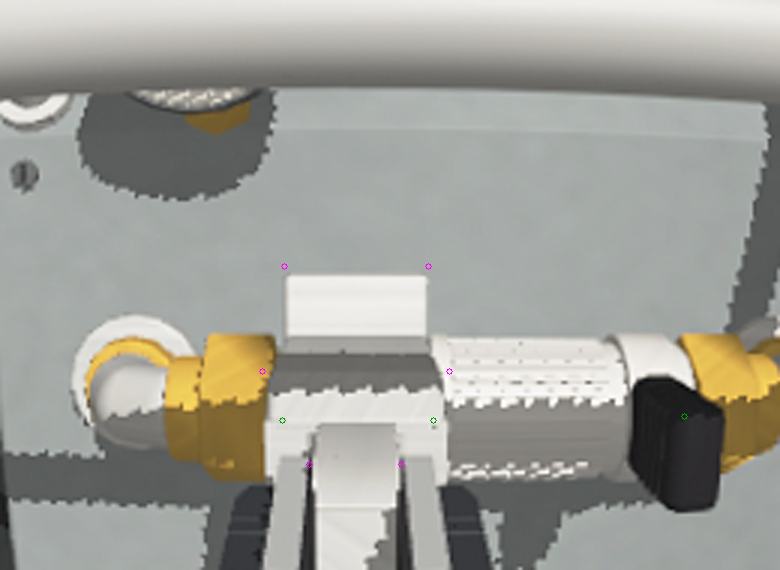

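>>> send_rows(series=[[0.008,0,-0.004,0,0,0,0],[0.017,-0.001,-0.004,0,0,0,0],[0.026,-0.002,-0.004,0,0,0,0],[0.035,-0.004,-0.004,0,0,0,0],[0.044,-0.006,-0.004,0,0,0,0],[0.053,-0.007,-0.004,0,0,0,0],[0.062,-0.009,-0.004,0,0,0,0],[0.07,-0.01,-0.004,0,0,0,0],[0.078,-0.012,-0.004,0,0,0,0],[0.078,-0.012,-0.004,0,0,0,0]])

```text
time_s: 17.17
ee_pos: [0.4899, -0.1158, 0.1734]
tcp_rot: [0.392, 0.588, 0.177, 0.685]
ft_force: [-0.3, 0.3, -0.5]
width: 0.146
```

>>> send_rows(series=[[0.006,-0.001,0,0,0,0,0],[0.012,-0.002,0,0,0,0,0],[0.018,-0.003,0,0,0,0,0],[0.024,-0.004,0,0,0,0,0],[0.03,-0.005,0,0,0,0,0],[0.036,-0.006,0,0,0,0,0],[0.042,-0.007,0,0,0,0,0],[0.048,-0.008,0,0,0,0,0],[0.05,-0.009,0,0,0,0,0],[0.05,-0.009,0,0,0,0,0]])

```text
time_s: 18.0
ee_pos: [0.4925, -0.1086, 0.1637]
tcp_rot: [0.392, 0.588, 0.177, 0.685]
ft_force: [-0.2, -1.0, -1.4]
width: 0.146
```

>>> send_rows(series=[[0.006,-0.001,0,0,0,0,0],[0.012,-0.002,0,0,0,0,0],[0.018,-0.003,0,0,0,0,0],[0.024,-0.004,0,0,0,0,0],[0.03,-0.005,0,0,0,0,0],[0.036,-0.006,0,0,0,0,0],[0.042,-0.007,0,0,0,0,0],[0.048,-0.008,0,0,0,0,0],[0.052,-0.009,0,0,0,0,0],[0.052,-0.009,0,0,0,0,0]])

```text
time_s: 18.83
ee_pos: [0.4952, -0.1008, 0.1533]
tcp_rot: [0.392, 0.588, 0.177, 0.685]
ft_force: [-0.8, 0.1, -2.0]
width: 0.148
```

```bash
python3 look.py w8 | head -1
```

```text
saddle in valve [0.0043 0.0364 0.0041] tilt [-0.001  0.001  0.001] [-0.77242601  0.12139468 -1.97275   ] 0.1480607037194987
```

No contact yet, so I'll continue in small steps until the feet press on the deck.

>>> send_rows(series=[[0.002,0,0,0,0,0,0],[0.004,0,0,0,0,0,0],[0.006,-0.001,0,0,0,0,0],[0.008,-0.001,0,0,0,0,0],[0.01,-0.002,0,0,0,0,0],[0.012,-0.002,0,0,0,0,0],[0.014,-0.002,0,0,0,0,0],[0.016,-0.003,0,0,0,0,0],[0.018,-0.003,0,0,0,0,0],[0.018,-0.003,0,0,0,0,0]])

```text
time_s: 19.72
ee_pos: [0.4961, -0.0982, 0.1498]
tcp_rot: [0.392, 0.588, 0.177, 0.685]
ft_force: [-0.8, -0.3, -0.9]
width: 0.149
```

Run:
```python
from h import *
p=np.load('p.npy');o=robot.get_obs();r,_=valve(p);print(r.inv().apply(o['ft_force']),o['wrist_torque'])
```

```text
[-0.93989337  0.63440705 -0.41214648] [-0.49421017  0.1851072  -0.04706313]
```

>>> send_rows(series=[[0.002,0,0,0,0,0,0],[0.004,0,0,0,0,0,0],[0.006,-0.001,0,0,0,0,0],[0.008,-0.001,0,0,0,0,0],[0.01,-0.002,0,0,0,0,0],[0.012,-0.002,0,0,0,0,0],[0.012,-0.002,0,0,0,0,0],[0.012,-0.002,0,0,0,0,0],[0.012,-0.002,0,0,0,0,0],[0.012,-0.002,0,0,0,0,0]])

```text
time_s: 20.55
ee_pos: [0.4968, -0.0973, 0.1484]
tcp_rot: [0.392, 0.588, 0.177, 0.685]
ft_force: [-8.5, -10.0, 10.8]
width: 0.148
```

```bash
python3 look.py w9 | head -1
python3 - <<'E'
from h import *
p=np.load('p.npy');o=robot.get_obs();r,_=valve(p);print(r.inv().apply(o['ft_force']),o['wrist_torque'])
E
```

```text
saddle in valve [ 0.0043  0.036  -0.0021] tilt [-0.003  0.001  0.001] [-8.45109992 -9.99121456 10.82536781] 0.1481375638512535
[-3.47082953  3.90318167 14.87337406] [-0.13523045  0.73437204  0.77228214]
```

>>> send_rows(series=[[0.002,0,0,0,0,0,0],[0.004,0,0,0,0,0,0],[0.004,0,0,0,0,0,0],[0.004,0,0,0,0,0,0],[0.004,0,0,0,0,0,0.15],[0.003,0,0,0,0,0,0.2],[0.002,0,0,0,0,0,0.28],[0,0,0,0,0,0,0.32],[0,0,0,0,0,0,0.32],[0,0,0,0,0,0,0.32]])

```text
time_s: 21.43
ee_pos: [0.4968, -0.0963, 0.1474]
tcp_rot: [0.392, 0.588, 0.177, 0.685]
ft_force: [0.3, 0.8, 0.0]
width: 0.32
```

>>> send_rows(series=[[-0.02,0,0,0,0,0,0.32],[-0.05,0,0,0,0,0,0.32],[-0.09,0,0,0,0,0,0.32],[-0.15,0,0,0,0,0,0.32],[-0.22,0,0,0,0,0,0.32],[-0.3,0,0,0,0,0,0.32],[-0.38,0,0,0,0,0,0.32],[-0.46,0,0,0,0,0,0.32],[-0.5,0,0,0,0,0,0.32],[-0.5,0,0,0,0,0,0.32]])

```text
time_s: 22.27
ee_pos: [0.4659, -0.1862, 0.2323]
tcp_rot: [0.392, 0.587, 0.176, 0.686]
ft_force: [0.1, 0.3, -0.2]
width: 0.32
```

Run:
```python
from h import *
p=np.load('p.npy');d=snap('wrist','w10');o=d['o'];print(o['ft_force'],o['width'],o['time_s'],o['ee_pos'])
r,vo=valve(p);off=np.array([.0037,.036,0])
P=np.array([[x,y,.0565] for x in(-.025,.025) for y in(-.017,.017)]+[[x,y,.0865] for x in(-.017,.017) for y in(-.007,.007)]+[[x,y,.002] for x in(-.039,.039) for y in(-.017,.017)])+off
V=np.array([[0,.055,.034],[0,.015,.034],[0,-.055,.034]])+[.0037,.001,0]
im=cv2.resize(cv2.imread('pics/w10.png')[90:290,190:450],None,fx=3,fy=3,interpolation=cv2.INTER_CUBIC)
for Q,c in((P,(255,0,255)),(V,(0,160,0))):
  k=((proj(d,vpts(p,Q))-[190,90])*3).round(0);print(k.tolist())
  for a in k: cv2.circle(im,tuple(int(v) for v in a),3,c,1)
cv2.imwrite('pics/w10c.png',im)
```

```text
[ 0.11584824  0.30359001 -0.21779574] 0.31966918752981915 22.2667 [ 0.46592168 -0.18618622  0.23231882]
[[438.0, 376.0], [330.0, 376.0], [439.0, 218.0], [329.0, 218.0], [409.0, 372.0], [360.0, 372.0], [409.0, 252.0], [359.0, 252.0], [429.0, 381.0], [339.0, 381.0], [430.0, 173.0], [337.0, 173.0]]
[[324.0, 289.0], [443.0, 289.0], [645.0, 289.0]]
```

View pics/w10c.png

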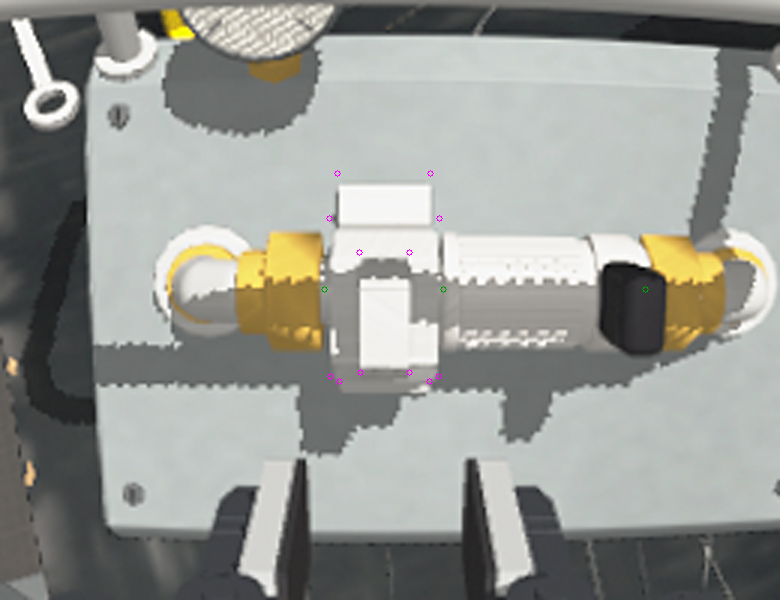

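The saddle stands flat astride the tube. Its centre is at u = 384.5 and the gap centre at 383.5. Along the slope it sits about 3 mm down, resting against the tube, which is inside the 6 mm tolerance. The sleeve is still shut and the gripper is clear, so I'm handing in.

```bash
python3 -c "
from h import *
d=snap('top','top1');print(d['o']['ft_force'])
import numpy as np
a=cv2.imread('pics/top0.png')[212:248,408:446].astype(int);b=cv2.imread('pics/top1.png')[212:248,408:446].astype(int);print('wide saddle patch diff',np.abs(a-b).mean())
sign_off()"
```

```text
[ 0.11158666  0.38004317 -0.20084392]
wide saddle patch diff 62.97904483430799
the job is handed in; nothing more can be done
```

The job is handed in: the sleeve is slid shut and the narrow saddle stands astride the bare tube. One last check, on the wide saddle, came out inconclusive.

- **Sleeve:** I pinched its grip lug and slid it until it stopped, with about 90 N at the wrist. In the last wrist picture it is still flush with the far collar, and the bare gap measures about 40 mm.
- **Narrow saddle:** I set the grey one, not the yellow look-alike, on the deck along the deck normal. The feet met the deck with about 15 N, at the deck height my fit predicted. It is within about 0.5 mm of the gap's centre along the tube. Across the tube it sits about 3 mm downslope, resting against the tube; the limit is 6 mm. Both feet look flat on the deck.
- **Robot:** The gripper is backed off about 125 mm and the wrist force is near zero. The clock stood at about 22 s of the 64 s allowed.
- **Wide saddle (check disagreed):** The top-camera patch around it changed a lot between the start and the end (mean difference 63). I think the arm now stands over that spot in the picture, but my viewing quota was used up, so I could not confirm it. I never planned a contact with it. The wrist force readings showed no unexplained contact, and one wrist view after the sleeve move showed it standing.
- **Desk angle (disagreed with the text):** I measured about 0.34 rad from square, against the stated 0.4 to 0.7. The views agreed to 2–4 mm, so I used my measurement.

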